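# Press a bottle lid home through the guard window

## Task

Push the sled by its black upright plate, gently, all the way in until it stops under the press head, so that the weighing bottle stays upright in its seat. Then reach down through the window of the yellow guard, without touching the guard, press the red lever pad all the way down to its stop and finish while still holding it down. Nothing is to be picked up; leave the other bottles and the dish where they are, and do not press the lever before the sled is home.

Things in the scene. Friction and masses are not known exactly. Their poses are not given: they have to be found in the camera images.
- press: Blue bench press, fixed (place and yaw vary). Origin on the worktop; x runs to the back of the press along the slideway, y left, z up. Grey base plate 12 mm high, x -215 to +112, y -135 to +115 mm. Slideway along x at y +50 mm between two rails 63 mm apart, 14 mm above the base. Blue column behind (front at x +34 mm) stops the sled. Nothing on the press is higher than 153 mm.
- sled: Loose aluminium sled, about 250 g, 154 x 60 x 12 mm, that slides along x of the press between the rails. Origin: centre of the underside of its bottle seat (round, 44 mm wide, 5 mm deep); axes as the press. It reaches 34 mm ahead (+x) and 120 mm behind its origin. It starts 35 to 60 mm short of home.
- push_face (a point): Centre of the rear (-x) face of the black upright push plate at the sled's rear end, 40 mm above the worktop; the plate is 44 mm wide, 6 mm thick, its top 56 mm above the worktop. Push along +x of the press; it takes about 1 to 4 N. When the sled is home it is at x -120, y +50 mm in the press frame. The base plate, 12 mm high, lies below and behind it.
- home (a point): Point of the press where the sled's origin lies when it is home: under the ram, at x 0, y +50 mm in the press frame, 12 mm above the worktop. The blue head overhangs it from x -35 mm backwards, y +15 to +85 mm, 105 to 150 mm high.
- bottle: Clear glass weighing bottle with lid, 42 mm wide, 58 mm tall, 45 g, standing loose in the sled's seat. Origin: centre of its underside, z up along its axis.
- guard: Yellow guard fixed to the press, not to be touched: a level plate 6 mm thick, 130 x 130 mm, its top 150 mm above the worktop, on four posts, with fence bars at the front and right and a rectangular window in its middle. Screw heads on it reach 153 mm. Its frame is that of the press (same origin and axes).
- window (a point): Centre of the guard's window, at the plate's top face, 150 mm above the worktop; at x -20, y -60 mm in the press frame. The window is 80 mm along the press's x and 90 mm along its y: shut fingers pointing down fit, wide open ones do not.
- paddle (a point): Centre of the top of the round red pad (40 mm wide) at the end of the press lever, right below the window's centre; with the lever up it is 132 mm above the worktop, 18 mm below the top of the guard plate. Pressed fully it comes down by about 22 mm, tilting forward by 14 degrees, and hardly moves sideways.
- lever (a joint): Angle of the press lever: 0 up (at rest), 0.25 rad fully down at its stop. The lever is 90 mm long, hinged behind the window; a spring brings it back, taking about 4 N at the pad at first and 8 to 9 N fully down.
- spare_bottle: Bystander: a second clear weighing bottle, 42 mm wide, 58 mm tall, loose, standing on the worktop to the right of the press. Origin: centre of its underside.
- petri: Bystander: closed petri dish, 60 mm wide, 15 mm high, loose, on the worktop to the right. Origin: centre of its underside.
- media: Bystander: media bottle with orange screw cap, 71 mm wide, 156 mm tall, loose, on the worktop to the right. Origin: centre of its underside.
Not all that is in view belongs to the job. What is meant by the sled is not purple or turquoise, and is the larger of those in its own colour.

How it is judged (in metres and radians):
On the way, in this order (a step that is already met when the one before it is completed fails the run):
1. the sled is home under the head, the lever still up (x of sled in the frame of press above -0.005 m and angle between bottle's own z axis and vertical below 0.1 rad and horizontal distance between bottle and sled below 0.006 m and value of joint lever below 0.05 rad), for 0.2 s.
2. the lever is pressed fully down by the fingers (x of sled in the frame of press above -0.005 m and value of joint lever above 0.225 rad and contact force between lever and the fingers above 1 N), for 0.2 s.
At the end, for the whole second after the job is handed in: The fingers hold the lever down (over 0.225 of 0.25 rad, over 1 N), the sled is within 5 mm of its stop, the bottle upright (within 0.1 rad) and centred in its seat within 6 mm, and the bystanders within 20 mm of where they were (all of step 2 and angle between bottle's own z axis and vertical below 0.1 rad and horizontal distance between bottle and sled below 0.006 m and distance of each of spare_bottle, petri, media from where it was at the start of the episode below 0.02 m); the arm keeps its last pose, push and grip.
It fails at once if the guard is touched (over 0.5 N) (contact force between guard and anything else above 0.5 N).
It fails at once if the lever is pressed while the sled is not home (value of joint lever above 0.08 rad and x of sled in the frame of press below -0.008 m).
It fails at once if the sled is lifted over 8 mm (height (world z) of sled above 0.02 m).
It fails at once if the bottle is lifted over 10 mm or tipped (height (world z) of bottle above 0.029 m or angle between bottle's own z axis and vertical above 0.3 rad).
It fails at once if a bystander is moved over 20 mm (distance of any of spare_bottle, petri, media from where it was at the start of the episode above 0.02 m).
It also fails if it takes over 38 s, if anything falls off the work surface, if the arm or the gripper's body presses on something with over 40 N, if the wrist force passes 120 N, or if a joint passes its speed limit or range.

## Robot

A 6-joint arm with a two-finger parallel gripper is mounted at the origin on a cart in front of the work surface, level with it; the furniture and walls round the work are solid. World frame = base frame: x ahead of the robot, y to its left, z up, the work surface at z = 0. Lengths are in m, angles in degrees, forces in N, time in s.
With the tool pointing down it reaches from about 0.25 to 0.725 m from the base axis. Payload 9.7 kg.
Tool frame: the origin (TCP) lies between the finger pads; the fingertips stand 19 mm ahead of it and the grasp point (between the pads) is the TCP; z points along the fingers, y is the line along which they close (so a half turn about z gives the same grasp; the last joint's range is limited). The gripper opens to 85 mm and grips with 20 to 120 N. Pads are 22 mm wide; open, the fingers measure 114 mm over their backs; the gripper's body (76 mm by 85 mm) begins 54 mm behind the grasp point. The pads swing forward as they close: fully open they stand 13 mm farther back than shut.
Start: joints at [-66.52, 4.979, 10.078, 95.1, 0, 90], TCP at [0.219, -0.504, 0.25] pointing down, gripper open.
Joint ranges: [-179.16, 179.16], [-48.56, 103.87], [-65.8, 70.77], [-126.05, 130.52], [-82.76, 87.17], [-180, 180]. Speed limits (degrees/s): [127.2, 127.2, 147.25, 180, 180, 180].

## Interface

Orientations are given as [roll, pitch, yaw] about the fixed x, y, z axes, in that order (R = Rz(yaw) Ry(pitch) Rx(roll)).
In Python, from workcell import telemetry, camera, calibration, workorder gives the robot as it stands.
- The arm moves only by the tool play_rows, never from a script. Its argument "increments" is a list of rows, each a list of 3 entries, a list of its own where there are three numbers: the shift along the tool's x, y, z in mm, then the turn, a rotation vector about the tool's x, y, z in degrees, then the closure, from 0 (fully open) to 1 (shut). In form: [[[x, y, z], [ax, ay, az], jaw], ...]. A call has 1 to 20 rows; each row is the pose to reach, as a shift and turn from the pose commanded when the call began, along the tool's axes at that moment; what a row does not reach only later rows make up. A row lasts 1/10 s, in which the tool goes at most 50 mm and 8.59 degrees, less where a joint would pass 70% of its speed; a pose out of reach is approached as far as the arm can. A call with a gripper value outside its range is refused whole. The fingers move at their own pace and stop on an object; "grip_force" is the grip in N (left out, the last holds). Time passes only in rows, so rows that repeat a pose let the fingers close. It gives the time, the measured TCP pose, the force, the opening and the grip force at its end, in the units of the state.
- telemetry.get_obs(): the state, without advancing time (a new reading comes with each control period).
- camera(name): name is "side" or "top" or "wrist"; returns (picture, depth): 384x512x3 uint8, red, green, blue; 384x512 float32, m along the optical axis (not along the pixel's ray), 0 where there is no reading.
- calibration(name): a dict with "vertical_fov" (degrees; the focal length in pixels is half the picture's height over the tangent of half this angle, whatever the lens; pixels are square), "cx", "cy" (the principal point, pixels), "rvec" (rotation vector, rad) and "tvec" (3), from world to camera coordinates, as OpenCV has them; the wrist camera has in their place "hand_eye" (4x4, takes a point from camera to tool coordinates, whose origin is the TCP and whose axes are the flange's). Camera axes: x right, y down, z forward; pixel columns grow to the right and rows downward; lengths in m; the calibration is good to about 2 mm. A picture is of the moment at which its call begins: read the wrist's pose just before it. calibration takes no time and is no camera call.
- workorder.job_done(): hands the job in; it is judged then, once.
The state is a dict: "time": time; "q": joint angles; "qd": joint speeds; "joint_efforts": joint torques, N m; "ee_pos": TCP position; "tcp_rot": TCP orientation; "wrist_force": force on the tool from outside, world axes, zero at the start; "torque": the same for the moment, N m; "opening": finger opening in m; "grasp_force": force on a finger pad.
Only numpy, scipy, OpenCV 4.12 (cv2) and the standard library are available. Lean on these libraries where they do the work, as an engineer would, in place of code of your own. Each camera call takes 0.05 s, during which the arm holds its last target. There are 200 camera calls.

## Working session

There is one attempt and no reset: what is moved stays moved. The work goes in short steps, Python scripts to look and compute and a tool call to move; the robot and the scene stay as the last step left them, time stands still between calls to the robot, and variables do not carry over. Pictures are saved under pics/ and viewed, at most 10 in all, crops included, and the job is handed in when it is done.

Besides the shell and the picture viewer there is one more tool, called after ">>>" as a command line: name --argument value ..., lists and objects as JSON in quotes. play_rows: Moves the arm, as the interface text tells. Its arguments: {"type":"object","properties":{"increments":{"type":"array"},"grip_force":{"type":"number"}},"required":["increments"]}

```bash
ls; mkdir -p pics; cat > h.py <<'E'
import numpy as np,cv2
from workcell import telemetry,camera,calibration,workorder
def geom(name,obs=None):
    c=calibration(name); f=192/np.tan(np.radians(c["vertical_fov"])/2)
    if "rvec" in c:
        R=cv2.Rodrigues(np.array(c["rvec"],float))[0]; t=np.array(c["tvec"],float).ravel()
        return f,c["cx"],c["cy"],R.T,-R.T@t
    from scipy.spatial.transform import Rotation as Ro
    o=obs; T=np.eye(4); T[:3,:3]=Ro.from_euler('xyz',o["tcp_rot"],degrees=True).as_matrix(); T[:3,3]=o["ee_pos"]
    T=T@np.array(c["hand_eye"]); return f,c["cx"],c["cy"],T[:3,:3],T[:3,3]
def pts(d,g):
    f,cx,cy,R,o=g; v,u=np.mgrid[:d.shape[0],:d.shape[1]]
    p=np.stack([(u-cx)/f*d,(v-cy)/f*d,d],-1); return p@R.T+o
def plane(u,v,z,g):
    f,cx,cy,R,o=g; r=R@np.array([(u-cx)/f,(v-cy)/f,1]); return o+r*(z-o[2])/r[2]
E
python3 - <<'E'
from h import *
print(telemetry.get_obs())
for n in("top","side"):
    im,d=camera(n); np.savez(n,im=im,d=d); cv2.imwrite(f"pics/{n}0.png",im[:,:,::-1]); print(n,calibration(n),geom(n)[4])
E
```

```text
pics
{'time': 0.0, 'q': array([-6.65206404e+01,  5.01344652e+00,  1.00349786e+01,  9.50993920e+01,
        1.51031563e-05,  8.99986033e+01]), 'qd': array([-0.01127336,  0.09723406,  0.0519979 , -0.08110949,  0.03163923,
        0.09749216]), 'joint_efforts': array([ 2.06992436e-04, -5.20387602e+01,  4.64805436e+01,  1.63968955e-02,
       -9.23987500e-05,  3.31535614e-05]), 'ee_pos': array([ 0.21905214, -0.50428196,  0.24956523]), 'tcp_rot': array([-1.79922140e+02, -1.70011189e-05,  2.34807562e+01]), 'wrist_force': array([-0.22192125, -0.12002384,  0.17463491]), 'torque': array([-0.05359378,  0.01503626,  0.04347976]), 'grasp_force': 0.0, 'opening': 0.08496387075353987}
top {'vertical_fov': 44.90079573557273, 'cx': 251.42478274119802, 'cy': 189.4742073038896, 'rvec': array([ 2.09807809, -2.14310502,  0.19405173]), 'tvec': array([-0.03640354,  0.55336614,  1.29809662])} [ 0.30063599 -0.05235344  1.37821307]
side {'vertical_fov': 43.070842864269906, 'cx': 247.2439391355666, 'cy': 198.30047646467187, 'rvec': array([ 0.53266437, -2.37327653,  1.62448393]), 'tvec': array([0.45905395, 0.22687272, 1.11894946])} [0.03850632 1.06812444 0.60981726]
```

View pics/top0.png

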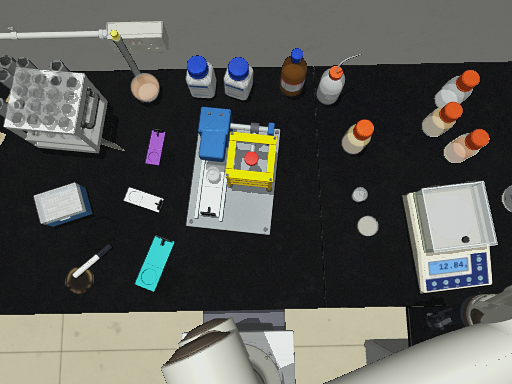

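View pics/side0.png

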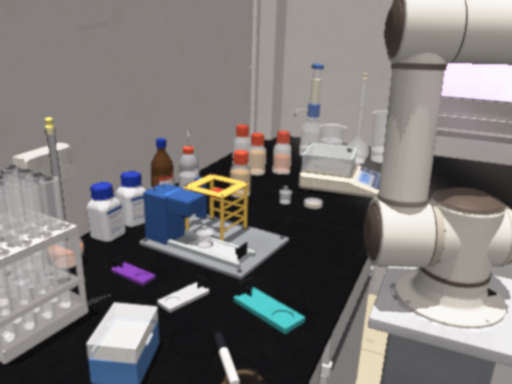

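Top: the press is centred near (235,175), with the yellow guard at (250,160), the red pad at (251,158), the bottle at (213,175) and the black push plate at (210,212). The side view agrees; a smaller white decoy, a purple one and a turquoise one lie off the press.

```bash
python3 - <<'E'
from h import *
z=np.load("top.npz"); im,d=z["im"],z["d"]; g=geom("top"); P=pts(d,g)
hsv=cv2.cvtColor(im,cv2.COLOR_RGB2HSV); H,S,V=[hsv[...,i].astype(int) for i in range(3)]
win=np.zeros(d.shape,bool); win[95:245,180:290]=1
Y=win&(H>22)&(H<35)&(S>140)&(P[...,2]>.14); q=P[Y]; print("guard z",np.median(q[:,2]),len(q))
r=cv2.minAreaRect((q[:,:2]*1000).astype(np.float32)); print("guard rect",r)
B=win&(P[...,2]>.004)&(P[...,2]<.022); n,l,st,_=cv2.connectedComponentsWithStats(B.astype(np.uint8))
k=1+np.argmax(st[1:,4]); q=P[l==k]; print("base",cv2.minAreaRect((q[:,:2]*1000).astype(np.float32)),np.median(q[:,2]))
R=win&((H<8)|(H>172))&(S>150)&(V>100); q=P[R]; print("red",np.median(q,0),len(q))
B=win&(H>100)&(H<125)&(S>120)&(P[...,2]>.14); q=P[B];print("head",cv2.minAreaRect((q[:,:2]*1000).astype(np.float32)),np.median(q[:,2]))
K=win&(V<60)&(P[...,2]>.03); K[:195]=0; v,u=np.nonzero(K); print("plate px",u.mean(),v.mean(),len(u),np.median(P[K],0))
c=im[90:245,175:295,::-1]; cv2.imwrite("pics/crop.png",cv2.resize(c,None,fx=3.8,fy=3.8,interpolation=cv2.INTER_CUBIC))
E
```

```text
guard z 0.14967290442927172 1224
guard rect ((498.98443603515625, -32.99565124511719), (129.3450469970703, 388.8833312988281), 82.90884399414062)
base ((602.0560302734375, 3.219024658203125), (259.07037353515625, 329.9862060546875), 82.98609161376953) 0.011752846868527511
red [ 0.62641292 -0.04893107  0.13127866] 149
head ((538.7842407226562, 17.62354278564453), (208.92037963867188, 450.3306579589844), 81.48695373535156) 0.1496875644370863
plate px 210.85454545454544 214.76363636363635 55 [0.48530208 0.07645889 0.05403835]
```

View pics/crop.png

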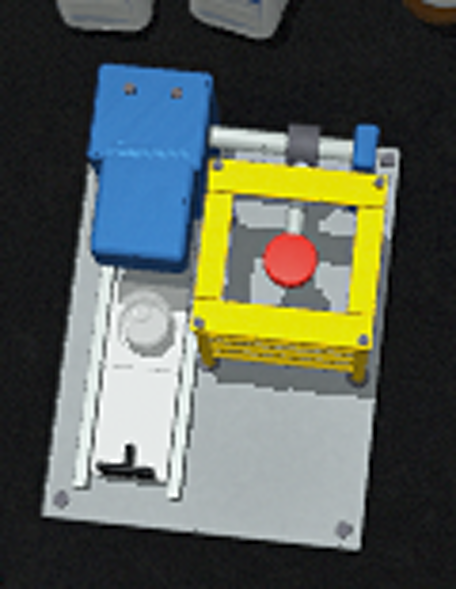

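The crop shows the sled with its black plate at about (125,465) in its slideway, the bottle at (147,322), and the pad centred in the window at (290,260). Measured sizes match the given ones; next I'll pin down the press frame.

```bash
cat >> h.py <<'E'
def yawR(a): a=np.radians(a); return np.array([[np.cos(a),-np.sin(a)],[np.sin(a),np.cos(a)]])
from scipy.spatial.transform import Rotation as Ro
def plan(target,yaw):
    o=telemetry.get_obs(); R=Ro.from_euler('xyz',o["tcp_rot"],degrees=True); T=Ro.from_euler('xyz',[180,0,yaw],degrees=True)
    print("t",o["time"],"pos",o["ee_pos"].round(4),"rot",o["tcp_rot"].round(2),"shift mm",(R.inv().apply(np.array(target)-o["ee_pos"])*1000).round(1),"turn",(R.inv()*T).as_rotvec(degrees=True).round(2))
E
python3 - <<'E'
from h import *
z=np.load("top.npz"); im,d=z["im"],z["d"]; P=pts(d,geom("top"))
hsv=cv2.cvtColor(im,cv2.COLOR_RGB2HSV); H,S,V=[hsv[...,i].astype(int) for i in range(3)]
win=np.zeros(d.shape,bool); win[95:245,180:290]=1
def big(m):
    n,l,st,_=cv2.connectedComponentsWithStats(m.astype(np.uint8)); return l==1+np.argmax(st[1:,4])
q=P[big(win&(H>22)&(H<35)&(S>140)&(abs(P[...,2]-.15)<.006))]; r=cv2.minAreaRect((q[:,:2]*1000).astype(np.float32)); print("guard",r)
q2=P[big(win&(H>100)&(H<125)&(S>120)&(abs(P[...,2]-.15)<.006))]; print("head",cv2.minAreaRect((q2[:,:2]*1000).astype(np.float32)))
yaw=-7.0; R=yawR(yaw)
for n,c,l in(("guard",r[0],(-20,-60)),("base",(602.06,3.22),(-51.5,-10)),("red",(626.4,-48.9),(-20,-60))): print(n,"origin",np.array(c)-R@l)
K=win&(V<60)&(P[...,2]>.045); K[:195]=0; O=np.array([.6545,.0075]); print("plate in press",((P[K][:,:2]-O)@R*1000).round(0)[::6].tolist())
print(calibration("wrist")["hand_eye"].round(3))
plan(np.r_[O+R@[-.235,.05],.13],yaw)
E
```

```text
guard ((627.0787353515625, -48.858070373535156), (129.43191528320312, 130.69383239746094), 82.80393981933594)
head ((697.9287109375, 54.87467956542969), (84.73612213134766, 144.9636993408203), 83.71578216552734)
guard origin [654.24181899   8.25731186]
base origin [654.39482024   6.86919033]
red origin [653.56308364   8.21538223]
plate in press [[-344.0, -103.0], [-169.0, 51.0], [-174.0, 55.0], [-178.0, 63.0], [-179.0, 52.0], [-178.0, 35.0], [-344.0, -103.0]]
[[-0.001 -0.956 -0.292  0.075]
 [ 1.    -0.    -0.001 -0.001]
 [ 0.001 -0.292  0.956 -0.123]
 [ 0.     0.     0.     1.   ]]
t 0.1 pos [ 0.2191 -0.5043  0.2497] rot [-179.93    0.     23.48] shift mm [ 426.1 -458.1  120.2] turn [-7.000e-02  2.000e-02  3.048e+01]
```

>>> play_rows --increments '[[[30,-32,0],[0,0,-5],1],[[64,-69,0],[0,0,-12],1],[[98,-105,0],[0,0,-18],1],[[132,-142,0],[0,0,-25],1],[[166,-178,0],[0,0,-31],1],[[200,-215,0],[0,0,-37],1],[[234,-252,0],[0,0,-43],1],[[268,-288,10],[0,0,-49],1],[[302,-325,30],[0,0,-54],1],[[336,-361,50],[0,0,-59.4],1],[[370,-398,75],[0,0,-59.4],1],[[400,-430,100],[0,0,-59.4],1],[[426,-458,110],[0,0,-59.4],1],[[426,-458,120],[0,0,-59.4],1],[[426,-458,120],[0,0,-59.4],1],[[426,-458,120],[0,0,-59.4],1],[[426,-458,120],[0,0,-59.4],1]]'

```text
time: 1.8
ee_pos: [0.4276, 0.0843, 0.1312]
tcp_rot: [179.9, -0.0, 82.8]
wrist_force: [0.0, -0.4, -0.1]
opening: 0.0
grasp_force: 0.0
```

```bash
python3 - <<'E'
from h import *
O=np.array([.6542,.0078]); R=yawR(-7.1)
o=telemetry.get_obs(); print(o["opening"],o["wrist_force"])
plan(np.r_[O+R@[-.215,.05],.046],82.9)
im,d=camera("wrist"); np.savez("w1",im=im,d=d); P=pts(d,geom("wrist",o))
cv2.imwrite("pics/w1.png",im[:,:,::-1])
hsv=cv2.cvtColor(im,cv2.COLOR_RGB2HSV);V=hsv[...,2]
Q=(P[...,:2]-O)@R*1000
K=(V<70)&(abs(P[...,2]-.05)<.012)&(abs(Q[...,1]-50)<35)&(Q[...,0]>-200)&(Q[...,0]<-100)
q=Q[K]; print(len(q)); 
if len(q): print("plate",np.percentile(q,[2,50,98],axis=0),np.percentile(P[K][:,2],[2,98]))
E
```

```text
4.010900186615598e-05 [ 0.03828063 -0.361574   -0.09333791]
t 1.8 pos [0.4276 0.0843 0.1312] rot [ 1.7994e+02 -1.0000e-02  8.2780e+01] shift mm [ 2.1 19.3 85.2] turn [ 0.06 -0.01 -0.12]
1108
plate [[-179.42341921   32.97341175]
 [-178.10766487   53.46357465]
 [-159.038304     73.06024041]] [0.03870494 0.05664165]
```

View pics/w1.png

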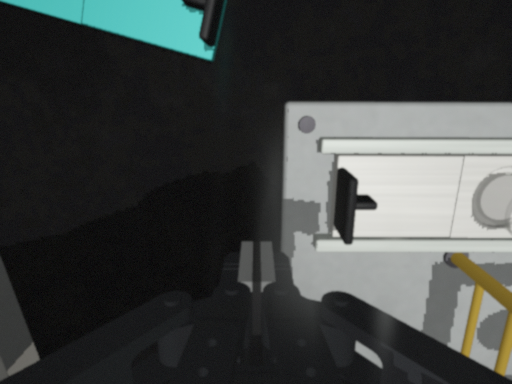

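The wrist view shows the black plate at (347,205) between the rails, its rear face at press x -179 mm, so about 59 mm to go. The fingers at (257,260) are behind the base edge.

>>> play_rows --increments '[[[2,8,25],[0,0,0],1],[[2,16,55],[0,0,0],1],[[2,19,77],[0,0,0],1],[[2,19,85],[0,0,0],1],[[2,19,85],[0,0,0],1],[[2,19,85],[0,0,0],1],[[2,19,85],[0,0,0],1]]'

```text
time: 2.55
ee_pos: [0.4472, 0.085, 0.0468]
tcp_rot: [179.9, -0.0, 82.9]
wrist_force: [0.2, -0.4, 0.4]
opening: -0.0001
grasp_force: 0.0
```

```bash
python3 - <<'E'
from h import *
O=np.array([.6542,.0078]); R=yawR(-7.1)
print(telemetry.get_obs()["wrist_force"]); plan(np.r_[O+R@[-.1345,.051],.046],82.9)
E
```

```text
[ 0.21689717 -0.37169169  0.37323735]
t 2.55 pos [0.4472 0.085  0.0468] rot [ 1.7988e+02 -4.0000e-02  8.2860e+01] shift mm [ 0.1 80.4  1. ] turn [ 0.12 -0.04 -0.04]
```

>>> play_rows --increments '[[[0,3,0],[0,0,0],1],[[0,7,0],[0,0,0],1],[[0,11,0],[0,0,0],1],[[0,13.5,0],[0,0,0],1],[[0,15,0],[0,0,0],1],[[0,16.5,0],[0,0,0],1],[[0,18,0],[0,0,0],1],[[0,19.5,0],[0,0,0],1],[[0,21,0],[0,0,0],1],[[0,22.5,0],[0,0,0],1],[[0,24,0],[0,0,0],1],[[0,25.5,0],[0,0,0],1],[[0,27.5,0],[0,0,0],1],[[0,29.5,0],[0,0,0],1],[[0,31.5,0],[0,0,0],1],[[0,33.5,0],[0,0,0],1],[[0,35.5,0],[0,0,0],1],[[0,37.5,0],[0,0,0],1],[[0,39,0],[0,0,0],1],[[0,40,0],[0,0,0],1]]'

```text
time: 4.55
ee_pos: [0.4863, 0.08, 0.0452]
tcp_rot: [-180.0, 0.0, 82.9]
wrist_force: [-2.6, 0.5, 1.2]
opening: 0.0
grasp_force: 1.3
```

```bash
python3 - <<'E'
from h import *
O=np.array([.6542,.0078]); R=yawR(-7.1)
o=telemetry.get_obs(); print(o["wrist_force"]); plan(np.r_[O+R@[-.1345,.051],.046],82.9)
im,d=camera("wrist"); P=pts(d,geom("wrist",o)); cv2.imwrite("pics/w2.png",im[:,:,::-1])
E
```

```text
[-2.57775383  0.4787542   1.2212001 ]
t 4.55 pos [0.4863 0.08   0.0452] rot [-180.      0.     82.88] shift mm [ 0.1 41.  -0.8] turn [-0.    0.   -0.02]
```

View pics/w2.png

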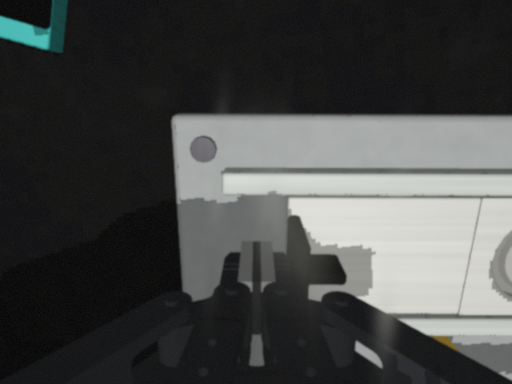

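Contact is on the plate (300,255), pushing with 2.6 N and the sled straight in its rails. I'll continue.

>>> play_rows --increments '[[[0,1.5,0],[0,0,0],1],[[0,3,0],[0,0,0],1],[[0,5,0],[0,0,0],1],[[0,7,0],[0,0,0],1],[[0,9,0],[0,0,0],1],[[0,11,0],[0,0,0],1],[[0,13,0],[0,0,0],1],[[0,15,0],[0,0,0],1],[[0,17,0],[0,0,0],1],[[0,19,0],[0,0,0],1],[[0,21,0],[0,0,0],1],[[0,23,0],[0,0,0],1],[[0,25,0],[0,0,0],1],[[0,27,0],[0,0,0],1],[[0,29,0],[0,0,0],1],[[0,30.5,0],[0,0,0],1],[[0,32,0],[0,0,0],1],[[0,33.5,0],[0,0,0],1],[[0,35,0],[0,0,0],1],[[0,36,0],[0,0,0],1]]'

```text
time: 6.6
ee_pos: [0.522, 0.0755, 0.0453]
tcp_rot: [-180.0, 0.0, 82.9]
wrist_force: [-3.2, 0.4, 1.4]
opening: -0.0003
grasp_force: 1.2
```

>>> play_rows --increments '[[[0,0.8,0],[0,0,0],1],[[0,1.6,0],[0,0,0],1],[[0,2.4,0],[0,0,0],1],[[0,3.2,0],[0,0,0],1],[[0,4,0],[0,0,0],1],[[0,4,0],[0,0,0],1]]'

```text
time: 7.2
ee_pos: [0.526, 0.075, 0.0453]
tcp_rot: [180.0, 0.0, 82.9]
wrist_force: [-1.3, -0.0, -0.2]
opening: -0.0002
grasp_force: 0.7
```

>>> play_rows --increments '[[[0,0.8,0],[0,0,0],1],[[0,1.6,0],[0,0,0],1],[[0,2.4,0],[0,0,0],1],[[0,3.2,0],[0,0,0],1]]'

```text
time: 7.6
ee_pos: [0.528, 0.0748, 0.0453]
tcp_rot: [-179.9, -0.0, 82.9]
wrist_force: [-12.6, 1.8, 7.3]
opening: -0.0003
grasp_force: 6.3
```

```bash
python3 - <<'E'
from h import *
O=np.array([.6542,.0078]); R=yawR(-7.1)
o=telemetry.get_obs(); print(o["wrist_force"]); plan(np.r_[O+R@[-.1345,.051],.046],82.9)
im,d=camera("wrist"); P=pts(d,geom("wrist",o)); cv2.imwrite("pics/w3.png",im[:,:,::-1])
E
```

```text
[-12.60370293   1.83340287   7.31108704]
t 7.6 pos [0.528  0.0748 0.0453] rot [-1.7986e+02 -1.0000e-02  8.2890e+01] shift mm [ 0.1 -1.  -0.7] turn [-0.14 -0.01 -0.01]
```

View pics/w3.png

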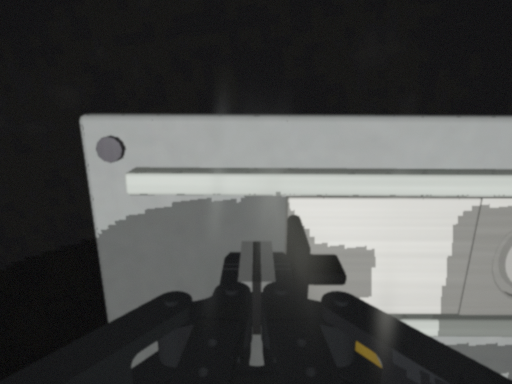

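The force jumped to 12.6 N at the expected home position, so the sled is on its stop and the bottle's seat is ahead at (510,265). I'll back off, rise and go over the window.

>>> play_rows --increments '[[[0,-1,0],[0,0,0],1],[[0,-4,0],[0,0,0],1],[[0,-12,0],[0,0,0],1],[[0,-24,0],[0,0,0],1],[[0,-30,-20],[0,0,0],1],[[0,-30,-60],[0,0,0],1],[[0,-30,-100],[0,0,0],1],[[0,-30,-140],[0,0,0],1],[[0,-30,-180],[0,0,0],1],[[0,-30,-195],[0,0,0],1],[[-20,-5,-195],[0,0,0],1],[[-45,25,-195],[0,0,0],1],[[-70,55,-195],[0,0,0],1],[[-95,85,-195],[0,0,0],1],[[-111,105,-195],[0,0,0],1],[[-111,112,-195],[0,0,0],1],[[-111,112,-195],[0,0,0],1],[[-111,112,-195],[0,0,0],1],[[-111,112,-195],[0,0,0],1]]'

```text
time: 9.55
ee_pos: [0.6257, -0.0484, 0.2408]
tcp_rot: [180.0, -0.0, 82.9]
wrist_force: [-0.8, -0.6, 0.1]
opening: -0.0002
grasp_force: 0.0
```

```bash
python3 - <<'E'
from h import *
O=np.array([.6542,.0078]); R=yawR(-7.1)
o=telemetry.get_obs(); print(o["wrist_force"]); plan(np.r_[O+R@[-.02,-.06],.17],82.9)
for n in("wrist","top"):
    im,d=camera(n); P=pts(d,geom(n,o)); cv2.imwrite(f"pics/{n}4.png",im[:,:,::-1])
    hsv=cv2.cvtColor(im,cv2.COLOR_RGB2HSV); H,S,V=[hsv[...,i].astype(int) for i in range(3)]
    Q=(P[...,:2]-O)@R*1000; near=(abs(Q[...,0]+20)<110)&(abs(Q[...,1]+60)<110)
    Y=near&(H>20)&(H<36)&(S>140)&(abs(P[...,2]-.15)<.008); q=Q[Y]; print(n,"guard",np.percentile(q,[1,99],axis=0).round(1).tolist(),len(q))
    E=near&((H<8)|(H>172))&(S>150)&(V>80); print("red",np.percentile(Q[E],[2,50,98],axis=0).round(1).tolist(),E.sum(),np.median(P[E][:,2]) if E.any() else 0)
    if n=="top":
        v,u=np.nonzero((d>0)&(abs(Q[...,0]+60)<80)&(abs(Q[...,1]-50)<30)&(P[...,2]>.03)&(P[...,2]<.062)&(V<60))
        print("plate",Q[v,u].round(0).tolist()[:12])
E
```

```text
[-0.75158994 -0.56832845  0.11961384]
t 9.55 pos [ 0.6257 -0.0484  0.2408] rot [ 1.7998e+02 -1.0000e-02  8.2940e+01] shift mm [-0.7  1.3 70.8] turn [ 0.02 -0.01  0.04]
wrist guard [[-84.4, -121.0], [42.7, 4.7]] 14756
red [[-37.8, -75.3], [-21.3, -57.3], [-4.3, -40.4]] 2170 0.13171378158372984
top guard [[-3.8, -124.3], [42.4, -118.1]] 25Traceback (most recent call last):
  File "<stdin>", line 9, in <module>
    return _quantile_unchecked(
        a, q, axis, out, overwrite_input, method, keepdims, weights)
    return _ureduce(a,
                    func=_quantile_ureduce_func,
    ...<5 lines>...
                    overwrite_input=overwrite_input,
                    method=method)
    r = func(a, **kwargs)
    result = _quantile(arr,
                       quantiles=q,
    ...<2 lines>...
                       out=out,
                       weights=wgt)
    slices_having_nans = np.isnan(arr[-1, ...])
                                  ~~~^^^^^^^^^
IndexError: index -1 is out of bounds for axis 0 with size 0
```

View pics/wrist4.png

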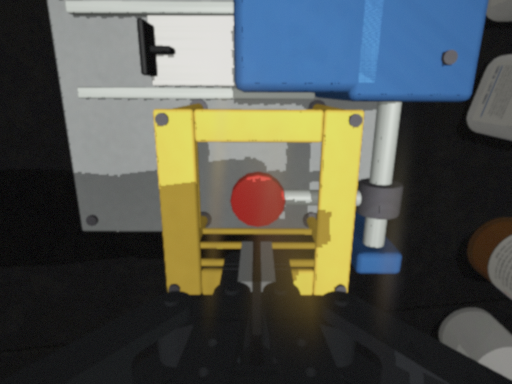

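View pics/top4.png

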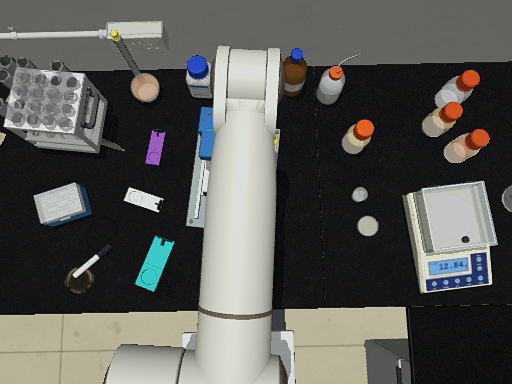

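The wrist view shows the red pad at (258,199) centred in the window, and the plate at (147,48). In the top view the bystanders have not moved. I'll check the sled's x from this view.

```bash
python3 - <<'E'
from h import *
O=np.array([.6542,.0078]); R=yawR(-7.1); o=telemetry.get_obs(); g=geom("wrist",o)
for n,u,v,z in(("plate rear top",142,47,.056),("base rear-left... rail rear end",79,93,.026),("guard TL",155,111,.15),("guard TR",363,111,.15)):
    print(n,((plane(u,v,z,g)[:2]-O)@R*1000).round(1))
E
```

```text
plate rear top [-116.5   51.1]
base rear-left... rail rear end [-189.2   14.3]
guard TL [-83.1   4.5]
guard TR [43.3  4.5]
```

>>> play_rows --increments '[[[0,1,10],[0,0,0],1],[[0,1,30],[0,0,0],1],[[0,1,50],[0,0,0],1],[[0,1,62],[0,0,0],1],[[0,1,70],[0,0,0],1],[[0,1,75],[0,0,0],1],[[0,1,78],[0,0,0],1],[[0,1,80],[0,0,0],1],[[0,1,80],[0,0,0],1]]'

```text
time: 10.55
ee_pos: [0.6276, -0.0495, 0.1606]
tcp_rot: [180.0, -0.0, 82.9]
wrist_force: [1.0, -0.1, -0.6]
opening: -0.0006
grasp_force: 0.0
```

>>> play_rows --increments '[[[0,0,3],[0,0,0],1],[[0,0,6],[0,0,0],1],[[0,0,8],[0,0,0],1],[[0,0,10],[0,0,0],1],[[0,0,12],[0,0,0],1],[[0,0,14],[0,0,0],1],[[0,0,16],[0,0,0],1],[[0,0,18],[0,0,0],1],[[0,0,20],[0,0,0],1],[[0,0,22],[0,0,0],1],[[0,0,24],[0,0,0],1],[[0,0,26],[0,0,0],1],[[0,0,27],[0,0,0],1],[[0,0,27],[0,0,0],1]]'

```text
time: 11.95
ee_pos: [0.6271, -0.0495, 0.1336]
tcp_rot: [-180.0, 0.0, 82.9]
wrist_force: [-5.1, 0.6, 6.7]
opening: 0.0003
grasp_force: 3.9
```

>>> play_rows --increments '[[[0,0,1],[0,0,0],1],[[0,0,2],[0,0,0],1],[[0,0,3],[0,0,0],1],[[0,0,4],[0,0,0],1],[[0,0,4],[0,0,0],1],[[0,0,4],[0,0,0],1]]'

```text
time: 12.55
ee_pos: [0.6274, -0.0495, 0.13]
tcp_rot: [180.0, -0.0, 82.9]
wrist_force: [-4.5, 0.7, 7.9]
opening: 0.0002
grasp_force: 4.3
```

>>> play_rows --increments '[[[0,0,0.8],[0,0,0],1],[[0,0,1.6],[0,0,0],1],[[0,0,2.4],[0,0,0],1],[[0,0,2.4],[0,0,0],1],[[0,0,2.4],[0,0,0],1]]'

```text
time: 13.05
ee_pos: [0.6275, -0.0495, 0.1294]
tcp_rot: [179.9, -0.0, 82.9]
wrist_force: [-8.3, 1.2, 18.2]
opening: 0.0002
grasp_force: 9.7
```

>>> play_rows --increments '[[[0,0,0],[0,0,0],1],[[0,0,0],[0,0,0],1],[[0,0,0],[0,0,0],1]]'

```text
time: 13.35
ee_pos: [0.6276, -0.0495, 0.1294]
tcp_rot: [179.9, -0.0, 82.9]
wrist_force: [-8.0, 0.9, 17.5]
opening: -0.0003
grasp_force: 9.7
```

```bash
python3 -c "
from h import *
o=telemetry.get_obs(); print(o['ee_pos'],o['wrist_force']); print(workorder.job_done())"
```

```text
[ 0.6275586  -0.04949577  0.12938919] [-8.00519561  0.90756681 17.51901593]
the job is handed in; nothing more can be done
None
```

I pushed the sled in until it stopped, then held the lever down at its stop with about 17.5 N and handed the job in at about 13.4 s; no verdict came back, and I never saw the bottle itself after the push, as the press head hid it.

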